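Thread the handset post through its two desk-mount bosses and hold it for clamping

ROBOT

A 6-joint arm with a two-finger parallel gripper is mounted at the origin on the work surface. World frame = base frame: x ahead of the robot, y to its left, z up, the work surface at z = 0. Lengths are in m, angles in degrees, forces in N, time in s.
With the tool pointing down it reaches from about 0.35 to 0.725 m from the base axis. Payload 6 kg.
Tool frame: the origin (TCP) lies midway between the tips of the shut fingers; the grasp point (between the pads) lies 19 mm behind it; x points along the fingers, y is the direction in which the jaws open and shut, and the axes are right-handed (so a half turn about x gives the same grasp; the last joint's range is limited). The gripper opens to 85 mm and grips with 20 to 120 N. Pads are 22 mm wide; open, the fingers measure 114 mm over their backs; the gripper's body (76 mm by 85 mm) begins 54 mm behind the grasp point. The pads swing forward as they close: fully open they stand 13 mm farther back than shut.
Start: joints at [91.541, 2.303, 4.859, 0, -92.561, -19.12], TCP at [0.181, 0.572, 0.231] pointing down, gripper open.
Joint ranges: [-146.85, 146.85], [-73.84, 115.35], [-62.03, 85.46], [-188.31, 113.3], [-161.28, -10.13], [-171.36, 171.36]. Speed limits (degrees/s): [147.25, 147.25, 172.46, 180, 180, 180].

INTERFACE

Orientations are given as a 3x3 rotation matrix whose columns are the frame's x, y, z axes.
In Python, from rig import env, get_image gives the robot as it stands.
- The arm moves only by the tool jog_arm, never from a script. Its argument "increments" is a list of rows, each an object with "fingers": the gripper command: -1 is shut, 1 is fully open, values between are in proportion; "dp": the shift along the tool's x, y, z in mm, a list of three; "twist": the turn about the tool's x in rad. A call has 1 to 20 rows; each row shifts and turns the commanded pose from where the row before left it, along the tool's axes as they then stand; what a row does not reach is not made up. A row lasts 1/12 s, in which the tool goes at most 41.7 mm and 7.16 degrees, less where a joint would pass 70% of its speed; a pose out of reach is approached as far as the arm can. A call with a gripper value outside its range is refused whole. The fingers move at their own pace and stop on an object; "grip_force" is the grip in N (left out, the last holds). Time passes only in rows, so rows that do not move let the fingers close. It gives the time, the measured TCP pose, the force and the opening at its end, in the units of the state.
- env.sense(): the state, without advancing time (a new reading comes with each control period).
- get_image(name): name is "scene" or "top"; returns a dict with "color" (384x512x3 uint8, red, green, blue), "fx", "fy", "cx", "cy" (pixels), "k1" (the pictures are not rectified: a ray, as slopes to the right and down, at radius r is drawn at 1 + k1 r^2 times it, then the intrinsics apply), "R" (3x3) and "t" (3): a world point X has camera coordinates R X + t. Camera axes: x right, y down, z forward; pixel columns grow to the right and rows downward; lengths in m; the calibration is good to about 2 mm. A picture is of the moment at which its call begins. There is no depth.
- env.job_done(): hands the job in, once; it reports no verdict.
The state is a dict: "time": time; "joint_positions": joint angles; "dq": joint speeds; "tau": joint torques, N m; "tool_pos": TCP position; "orientation": TCP orientation; "ft_force": force on the tool from outside, world axes, zero at the start; "moment": the same for the moment, N m; "opening": finger opening in m.
Only numpy, scipy, OpenCV 4.12 (cv2) and the standard library are available. Lean on these libraries where they do the work, as an engineer would, in place of code of your own. Each camera call takes 0.05 s, during which the arm holds its last target. There are 200 camera calls.

TASK

Take the post with the U-shaped fork out of the accessory stand, keep it upright, and lower its rod through the upper clamp boss of the desk mount and then through the lower one, until the rod's end shows clearly below the lower boss but stays clear of the base plate. Turn the fork so that its broad face looks squarely at the mount's column, and finish while still holding the post there in the gripper, hanging free in the bosses and not pressed against them, so that a colleague can tighten the two thumb screws. Leave everything else on the desk and in the stand as it is.

Things in the scene. Friction and masses are not known exactly. Their poses are not given: they have to be found in the camera images.
- post_grip (a point): Fork post: steel rod, 14 mm across, 150 mm long; on top a dark grey U-shaped fork, open upwards, 16 mm thick and 56 mm broad: solid block 150 to 180 mm above the rod's lower end, prongs up to 206 mm. This point: on the rod's axis inside the block, 170 mm above the lower end. z up the rod, x across the 16 mm thickness (pinch along x), y along the breadth. 0.16 kg.
- post_tip (a point): Lower end of the fork post's rod (lowest point of its half-ball end), on the rod's axis, 170 mm below post_grip; same axes. At the start the post stands upright, leaning at most about 1.5 degrees, in one of the stand's wells, this end 10 mm above the desk.
- mount: Desk mount, fixed: grey base plate 150 x 110 x 12 mm, a column 129 mm high, and two square bosses 40 x 40 mm, 16 mm thick, one above the other, with coaxial vertical through bores 17 mm across. Origin on the bores' axis at desk height; x points to the column (near face 51 mm away; the column stands on the robot's side), z up. Base plate from x = -53 to +97 mm. Black thumb screws on the bosses' +y side.
- mount_upper (a point): Centre of the upper boss's bore at its top face, 122 mm above the desk; the boss's underside is 106 mm above the desk. Axes as the mount.
- mount_lower (a point): Centre of the lower boss's bore at its top face, 66 mm above the desk; the boss's underside is 50 mm above the desk, and the base plate's top below it 12 mm. Axes as the mount.
- stand: White accessory stand, fixed: a block 70 x 236 mm and 58 mm high with three vertical wells in a row along its y axis (at -80, 0 and +80 mm), each 15.3 mm across and 48 mm deep. Origin at the centre of its underside. Which accessory stands in which well varies.
- extension: Bystander: plain steel extension post 14 mm across with a round black knob (26 mm) and no fork, 125 mm long, in a well of the stand. Origin at its lower end.
- brush: Bystander: white tube brush, handle 12 mm, bristle head 30 mm across up to 125 mm above its lower end, in a well of the stand. Origin at its lower end.
- vial: Bystander: small amber bottle, 34 mm across, 62 mm high, between mount and stand. Origin at the centre of its underside.
- handset: Bystander: white spirometer handset lying on its side, about 160 x 140 mm, 44 mm high, on the far part of the desk.
- spray: Bystander: clear spray bottle, 42 mm across, 140 mm high, on the far part of the desk. Origin at the centre of its underside.
- sanitizer: Bystander: clear pump bottle, 64 mm across, 170 mm high, on the far part of the desk. Origin at the centre of its underside.
- mouse: Bystander: black computer mouse, 104 x 60 mm, 32 mm high, on the near part of the desk. Origin at the centre of its underside.

How it is judged:
By the outcome, as a careful person would: the job done as asked, in the order asked, and still so for the second after the job is handed in, while the arm keeps its last pose, push and grip.
It also fails if it takes over 48 s, if anything falls off the work surface, if the arm or the gripper's body presses on something with over 40 N, if the wrist force passes 120 N, or if a joint passes its speed limit or range.

## Working session

There is one attempt and no reset: what is moved stays moved. The work goes in short steps, Python scripts to look and compute and a tool call to move; the robot and the scene stay as the last step left them, time stands still between calls to the robot, and variables do not carry over. Pictures are saved under pics/ and viewed, about 8 in all and at most 12, crops included, and the job is handed in when it is done.

Besides the shell and the picture viewer there is one more tool, called by a JSON object that holds its "op" and its "data". jog_arm: Moves the arm, as the interface text tells. Its arguments: {"type":"object","properties":{"increments":{"type":"array"},"grip_force":{"type":"number"}},"required":["increments"]}

```bash
mkdir -p pics; cat > h.py <<'E'
import numpy as np, cv2
from rig import env, get_image
def cam(n):
    return get_image(n)
def save(im,name,crop=None,s=1):
    c=im["color"]
    if crop: c=c[crop[1]:crop[3],crop[0]:crop[2]]
    cv2.imwrite("pics/"+name,cv2.resize(c[:,:,::-1],None,fx=s,fy=s,interpolation=cv2.INTER_CUBIC))
def proj(im,X):
    X=np.atleast_2d(X); c=X@np.array(im["R"]).T+np.array(im["t"]); a=c[:,:2]/c[:,2:]
    a=a*(1+im["k1"]*(a**2).sum(1,keepdims=True))
    return a*[im["fx"],im["fy"]]+[im["cx"],im["cy"]]
def ray(im,uv):
    K=np.array([[im["fx"],0,im["cx"]],[0,im["fy"],im["cy"]],[0,0,1.]])
    p=cv2.undistortPoints(np.array([[uv]],float),K,np.array([im["k1"],0,0,0.]))[0,0]
    R=np.array(im["R"]); return -R.T@np.array(im["t"]), R.T@np.r_[p,1]
def onz(im,uv,z):
    o,d=ray(im,uv); return o+d*(z-o[2])/d[2]
def tri(ims,uvs):
    A=np.zeros((3,3));b=np.zeros(3);L=[]
    for im,uv in zip(ims,uvs):
        o,d=ray(im,uv);d=d/np.linalg.norm(d);P=np.eye(3)-np.outer(d,d);A+=P;b+=P@o;L.append((o,P))
    x=np.linalg.solve(A,b); return x,[np.linalg.norm(P@(x-o)) for o,P in L]
E
python3 - <<'E'
from h import *
for n in("scene","top"):
    im=cam(n); save(im,n+"0.png",s=1.5); R=np.array(im["R"]);print(n,im["fx"],im["k1"],-R.T@np.array(im["t"]),R.round(3).tolist())
s=env.sense();print(s["tool_pos"],np.round(s["orientation"],3).tolist(),s["time"],s["opening"])
E
```

```text
scene 408.36505040081454 -0.000728891717469128 [1.4845192  0.10360122 0.77435206] [[-0.117, 0.993, 0.015], [0.555, 0.078, -0.828], [-0.823, -0.089, -0.56]]
top 373.5882568703061 -0.11512605885044197 [0.43684145 0.02266181 1.19678163] [[0.019, -1.0, 0.014], [-0.996, -0.02, -0.083], [0.083, -0.012, -0.996]]
[0.18103985 0.57171589 0.23035427] [[-0.0, -0.302, -0.953], [-0.002, -0.953, 0.302], [-1.0, 0.002, -0.0]] 0.1 0.08567430211560963
```

View pics/scene0.png

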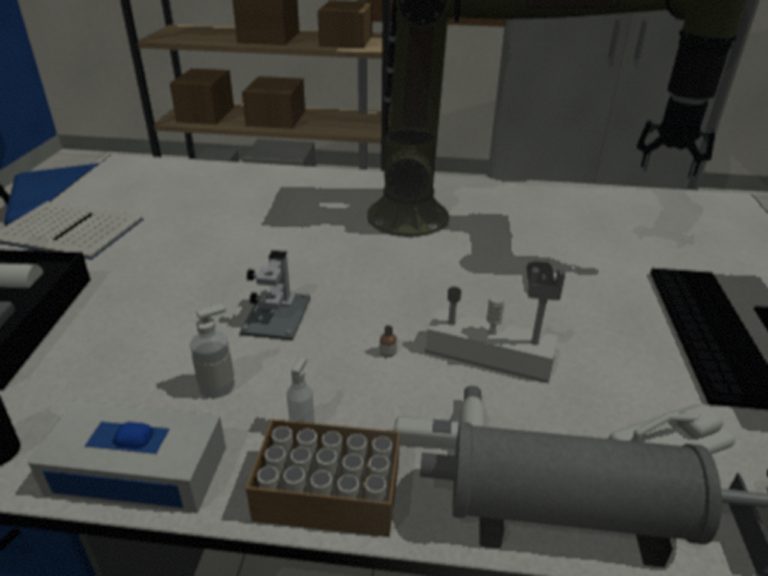

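View pics/top0.png

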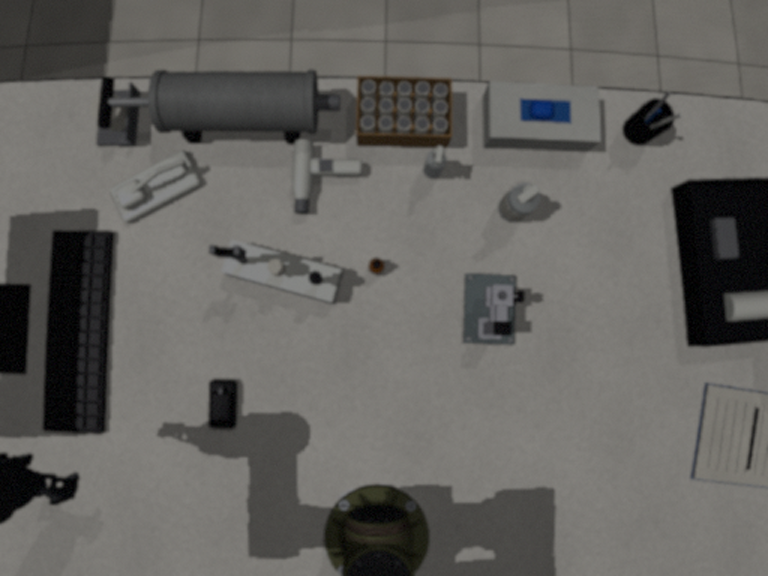

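The overview shows the fork post in the stand's +y well (scene px ~362,185; top ~150,168). The mount is at scene ~(185,200), top ~(330,205). I'll zoom into both next.

```bash
python3 - <<'E'
from h import *
def crop(im,x,y,w,h,s):
    c=im["color"][y:y+h,x:x+w,::-1].astype(float)
    c=np.clip((c/255)**0.6*255,0,255).astype(np.uint8)
    return cv2.resize(c,None,fx=s,fy=s,interpolation=cv2.INTER_CUBIC)
for n,cs in {"top":[(130,145,110,62),(295,170,70,70)],"scene":[(275,165,110,95),(150,155,70,75)]}.items():
    im=cam(n)
    a=crop(im,*cs[0],4); b=crop(im,*cs[1],4)
    H=max(a.shape[0],b.shape[0]); out=np.zeros((H,a.shape[1]+b.shape[1]+10,3),np.uint8)
    out[:a.shape[0],:a.shape[1]]=a; out[:b.shape[0],a.shape[1]+10:]=b
    cv2.imwrite(f"pics/{n}1.png",out)
E
```

```text
(no output)
```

View pics/top1.png

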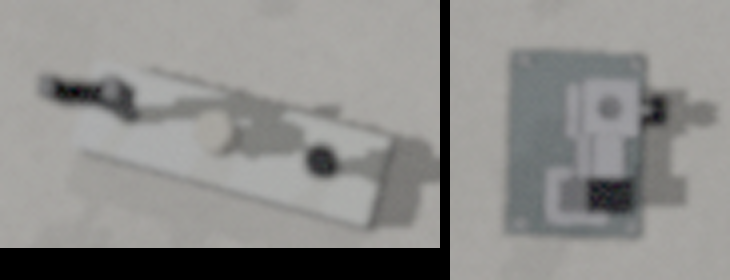

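View pics/scene1.png

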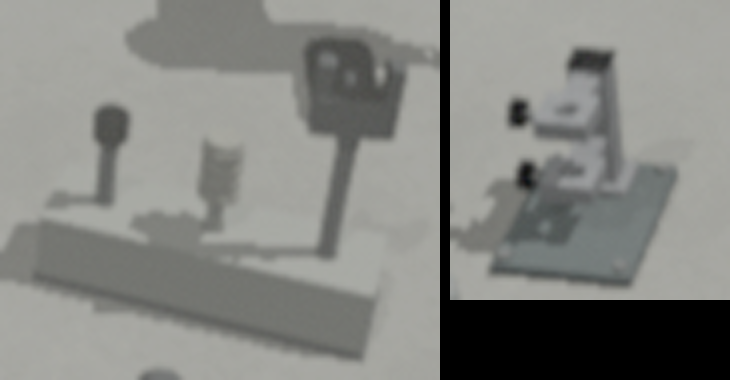

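Top: bore centre ≈(335,197), prong tops ≈(142,166.5) and (159.5,168). Scene: bore ≈(179.5,182.5), fork block ≈(363,188). Next I refine these to sub-pixel and cast rays.

```bash
python3 - <<'E'
from h import *
T=cam("top");S=cam("scene")
def pts(im,l,z): 
    return np.array([onz(im,p,z) for p in l])
# plate corners
c=pts(T,[(295+62/4,170+52/4),(295+195/4,170+55/4),(295+190/4,170+238/4),(295+55/4,170+235/4)],.012)
print("plate top-view",c[:,:2].round(4).tolist(),"sides",[round(float(np.linalg.norm(c[i]-c[(i+1)%4])),4) for i in range(4)])
s=pts(S,[(160,223),(195.5,226),(207,196.25)],.012);print("plate scene",s[:,:2].round(4).tolist())
# bore darkness centroid, upper boss
g=cv2.cvtColor(T["color"],cv2.COLOR_RGB2GRAY).astype(float)
w=g[192:203,330:341];b=np.median(w);d=np.clip(b-8-w,0,None);yy,xx=np.mgrid[192:203,330:341]
print(w.astype(int))
m=(np.hypot(xx-335,yy-197)<4);d*=m
uv=((d*xx).sum()/d.sum(),(d*yy).sum()/d.sum());print("bore uv",uv,onz(T,uv,.122),onz(T,uv,.119))
print("bore scene",onz(S,(179.5,182.5),.122),"tri",tri([T,S],[uv,(179.5,182.5)]))
# stand top corners z=.058 : top view
st=pts(T,[(130+80/4,145+150/4),(130+370/4,145+228/4),(130+395/4,145+135/4),(130+150/4,145+68/4)],.058);print("stand",st[:,:2].round(4).tolist())
st=pts(S,[(275+33/4,165+280/4),(275+362/4,165+358/4)],.0);print("stand scene bottom far edge",st[:,:2].round(4).tolist())
st=pts(S,[(275+40/4,165+217/4),(275+376/4,165+297/4)],.058);print("stand scene top far edge",st[:,:2].round(4).tolist())
# fork: dark mask top & scene
G=cv2.cvtColor(S["color"],cv2.COLOR_RGB2GRAY)
f=pts(T,[(141.75,166.5),(159.5,168.2)],.216);print("prongs",f[:,:2].round(4).tolist())
# rod in scene at stand face z=.058 and fork underside z=.160
for v in (201,206,211,216,221,226):
    r=G[v,345:378].astype(int);print(v,r)
f=pts(S,[(275+310/4,165+130/4),(275+395/4,165+138/4)],.160);print("block bottom corners scene",f[:,:2].round(4).tolist())
print("rod base scene",onz(S,(275+327/4,165+255/4),.058), "rod top",onz(S,(275+347/4,165+138/4),.160))
E
```

```text
plate top-view [[0.5606, -0.1821], [0.5604, -0.2903], [0.4136, -0.2863], [0.4145, -0.1776]] sides [0.1082, 0.1469, 0.1088, 0.1461]
plate scene [[0.5727, -0.2816], [0.5722, -0.1741], [0.4172, -0.1739]]
[[113 112 112 109 110 109 109 112 113 110 111]
 [113 111 108 103  99 100 103 108 111 113 109]
 [113 110  97  86  81  82  90 101 110 112 110]
 [109 102  84  74  67  70  74  91 104 110 110]
 [108  97  76  63  65  66  69  83 101 109 108]
 [109  99  75  59  63  66  69  83  99 108 109]
 [110 103  84  66  63  67  72  88 102 111 109]
 [112 110  99  86  78  78  85  97 109 112 108]
 [112 113 109 101 100  98 101 107 112 111 109]
 [112 113 114 112 110 109 111 113 114 114 111]
 [109 109 112 112 112 110 111 112 112 112 109]]
bore uv (np.float64(334.38644470868013), np.float64(196.61117717003566)) [ 0.51077785 -0.23345525  0.122     ] [ 0.51098423 -0.23417014  0.119     ]
bore scene [ 0.51336916 -0.22860864  0.122     ] tri (array([ 0.51050716, -0.23171843,  0.12034579]), [np.float64(0.002102412639565272), np.float64(0.0021024126395653014)])
stand [[0.5476, 0.32], [0.4921, 0.0949], [0.5638, 0.0775], 
[... 477 characters left out ...]
 123 123 124 124 124 123 122 123 122 116  84  57  52  52  64  94
 118 122 121 121 122 122 124 123 124 125 124 124 124 127 125]
216 [123 122 123 123 122 122 122 121 124 124 115  82  56  52  54  65  94 117
 121 121 120 121 122 123 123 123 123 123 122 121 121 122 124]
221 [128 129 129 129 128 128 129 129 130 121  88  57  54  55  65  93 114 117
 115 115 115 115 114 115 116 116 117 118 118 117 119 118 116]
226 [110 110 110 110 109 110 109 109 104  79  56  53  54  64  94 119 127 128
 129 129 129 128 129 129 129 128 122 118 118 116 115 115 116]
block bottom corners scene [[0.5769, 0.2604], [0.5784, 0.3153]]
rod base scene [0.57848676 0.28665932 0.058     ] rod top [0.58279645 0.28389436 0.16      ]
```

{"op": "jog_arm", "data": {"increments": [{"fingers": 1, "dp": [-15, 0, 0], "twist": 0.115}, {"fingers": 1, "dp": [-15, 0, 0], "twist": 0.115}, {"fingers": 1, "dp": [-10, 0, 0], "twist": 0.115}, {"fingers": 1, "dp": [0, 0, 0], "twist": 0.115}, {"fingers": 1, "dp": [0, 0, 0], "twist": 0.115}, {"fingers": 1, "dp": [0, 0, 0], "twist": 0.115}, {"fingers": 1, "dp": [0, 0, 0], "twist": 0.115}, {"fingers": 1, "dp": [0, 0, 0], "twist": 0.115}, {"fingers": 1, "dp": [0, 0, 0], "twist": 0.115}, {"fingers": 1, "dp": [0, 0, 0], "twist": 0.115}, {"fingers": 1, "dp": [0, 0, 0], "twist": 0.115}, {"fingers": 1, "dp": [0, 0, 0], "twist": 0}], "grip_force": 40}}

```text
time: 1.3
tool_pos: [0.1811, 0.5719, 0.2712]
orientation: [[-0.0, -1.0, 0.005], [-0.0, 0.005, 1.0], [-1.0, 0.0, -0.0]]
ft_force: [-0.0, 0.5, 0.1]
opening: 0.085
```

```bash
python3 - <<'E'
from h import *
T=cam("top");S=cam("scene")
s=env.sense();print(s["tool_pos"].round(4),np.round(s["orientation"],3).tolist(),s["joint_positions"].round(1))
# plate mask in undistorted metric plane (top)
def rect(im,mask,z,box):
    x0,y0,x1,y1=box; m=np.zeros_like(mask);m[y0:y1,x0:x1]=mask[y0:y1,x0:x1]
    cs,_=cv2.findContours(m,cv2.RETR_EXTERNAL,cv2.CHAIN_APPROX_NONE);c=max(cs,key=cv2.contourArea)[:,0]
    h=cv2.convexHull(c)[:,0]
    P=np.array([onz(im,p,z)[:2] for p in h]);r=cv2.minAreaRect((P*1000).astype(np.float32));return r,cv2.contourArea(c)
def tint(im):
    c=cv2.GaussianBlur(im["color"],(3,3),0).astype(int); return c[:,:,0],c[:,:,2],c
for im,box in((T,(300,178,352,235)),(S,(155,190,215,232))):
    r,b,c=tint(im);m=((b-r)>3).astype(np.uint8)*255
    m=cv2.morphologyEx(m,cv2.MORPH_OPEN,np.ones((2,2)))
    print("plate",rect(im,m,.012,box))
E
```

```text
[0.1812 0.5719 0.2712] [[-0.0, -1.0, -0.003], [-0.0, -0.003, 1.0], [-1.0, 0.0, -0.0]] [ 91.5   2.8   9.5  -0.  -96.7 -91.4]
plate (((486.45440673828125, -236.36325073242188), (103.77764892578125, 142.37667846679688), 87.84359741210938), 1021.0)
plate (((502.2629089355469, -225.6352081298828), (102.67161560058594, 134.72373962402344), 89.70700073242188), 555.5)
```

{"op": "jog_arm", "data": {"increments": [{"fingers": 1, "dp": [0, -26, -19], "twist": 0}, {"fingers": 1, "dp": [0, -26, -19], "twist": 0}, {"fingers": 1, "dp": [0, -26, -19], "twist": 0}, {"fingers": 1, "dp": [0, -26, -19], "twist": 0}, {"fingers": 1, "dp": [0, -26, -19], "twist": 0}, {"fingers": 1, "dp": [0, -26, -19], "twist": 0}, {"fingers": 1, "dp": [0, -26, -19], "twist": 0}, {"fingers": 1, "dp": [0, -26, -19], "twist": 0}, {"fingers": 1, "dp": [0, -26, -19], "twist": 0}, {"fingers": 1, "dp": [0, -26, -19], "twist": 0}, {"fingers": 1, "dp": [0, -26, -20], "twist": 0}, {"fingers": 1, "dp": [0, -26, -20], "twist": 0}, {"fingers": 1, "dp": [0, -26, -20], "twist": 0}, {"fingers": 1, "dp": [0, -26, -20], "twist": 0}, {"fingers": 1, "dp": [0, -26, -18], "twist": 0}, {"fingers": 1, "dp": [0, 0, 0], "twist": 0}, {"fingers": 1, "dp": [0, 0, 0], "twist": 0}]}}

```text
time: 2.82
tool_pos: [0.5719, 0.2823, 0.2704]
orientation: [[-0.001, -1.0, 0.001], [-0.001, 0.001, 1.0], [-1.0, 0.001, -0.001]]
ft_force: [0.2, 0.2, -0.0]
opening: 0.0855
```

```bash
python3 - <<'E'
from h import *
T=cam("top");S=cam("scene")
s=env.sense();p=s["tool_pos"];print(p.round(4),np.round(s["orientation"],3).tolist(),s["joint_positions"].round(1))
print("tcp px scene",proj(S,p),"top",proj(T,p))
x,y=310,120
c=S["color"][y:y+120,x:x+100,::-1];c=(((c/255.)**.6)*255).astype(np.uint8)
cv2.imwrite("pics/s2.png",cv2.resize(c,None,fx=5,fy=5,interpolation=cv2.INTER_CUBIC))
E
```

```text
[0.5707 0.2838 0.2711] [[-0.0, -1.0, -0.001], [-0.0, -0.001, 1.0], [-1.0, 0.0, -0.0]] [ 44.4   8.5  15.7  -0.  -97.2 -44.3]
tcp px scene [[368.34271407 160.33651203]] top [[143.14282155 165.02159822]]
```

View pics/s2.png

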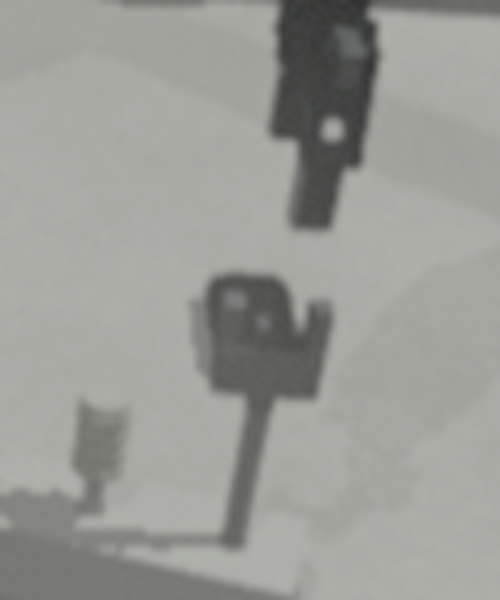

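Near finger tip is at px (371.6,165). The fork block's underside centre is at (362.4,198.4); the dark hump in its gap is the mouse behind. I compare them on vertical planes.

```bash
python3 - <<'E'
from h import *
S=cam("scene");T=cam("top")
def onx(im,uv,x):
    o,d=ray(im,uv);return o+d*(x-o[0])/d[0]
for x in(.620,.628):print("finger",onx(S,(371.6,165.2),x))
for x in(.575,.58,.585):print("fork bottom",onx(S,(362.4,198.4),x), onx(S,(351.7,197.6),x)[1],onx(S,(373.2,199.2),x)[1])
print(onz(S,(356.2,227.9),.058))
print(onz(T,(141.4,166.1),.216),onz(T,(159.1,167.8),.216))
E
```

```text
finger [0.62       0.28372405 0.2858214 ]
finger [0.628      0.28205725 0.29034212]
fork bottom [0.575      0.28656736 0.1583539 ] 0.25872053941350115 0.31453830772916114
fork bottom [0.58       0.28556152 0.16174029] 0.2578677849215587 0.31337870007511875
fork bottom [0.585      0.28455568 0.16512668] 0.25701503042961626 0.3122190924210763
[0.57491162 0.28545118 0.058     ]
[0.57569046 0.30391856 0.216     ] [0.57192262 0.25594782 0.216     ]
```

{"op": "jog_arm", "data": {"increments": [{"fingers": 1, "dp": [15, 0, 2.5], "twist": 0}, {"fingers": 1, "dp": [20, 0, 0], "twist": 0}, {"fingers": 1, "dp": [20, 0, 0], "twist": 0}, {"fingers": 1, "dp": [20, 0, 0], "twist": 0}, {"fingers": 1, "dp": [20, 0, 0], "twist": 0}, {"fingers": 1, "dp": [15, 0, 0], "twist": 0}, {"fingers": 1, "dp": [0, 0, 0], "twist": 0}, {"fingers": 1, "dp": [0, 0, 0], "twist": 0}]}}

```text
time: 3.68
tool_pos: [0.5702, 0.2865, 0.1612]
orientation: [[-0.001, -1.0, -0.001], [-0.001, -0.001, 1.0], [-1.0, 0.001, -0.001]]
ft_force: [0.7, 0.3, 1.1]
opening: 0.0848
```

```bash
python3 - <<'E'
from h import *
T=cam("top");S=cam("scene");p=env.sense()["tool_pos"];print(p.round(4))
o=[]
for im,x,y,w,h in((S,325,150,65,65),(T,115,140,70,65)):
    c=im["color"][y:y+h,x:x+w,::-1];c=(((c/255.)**.6)*255).astype(np.uint8)
    o.append(cv2.resize(c,None,fx=6,fy=6,interpolation=cv2.INTER_CUBIC)[:390,:390])
cv2.imwrite("pics/s3.png",np.hstack(o))
E
```

```text
[0.5712 0.2868 0.1633]
```

View pics/s3.png

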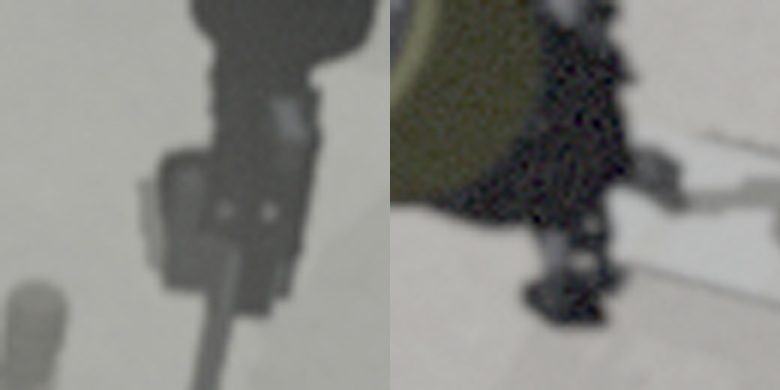

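The near finger stands in front of the fork block (scene crop ~ (250,250)), so the jaws straddle it. Closing now.

{"op": "jog_arm", "data": {"increments": [{"fingers": -1, "dp": [0, 0, 0], "twist": 0}, {"fingers": -1, "dp": [0, 0, 0], "twist": 0}, {"fingers": -1, "dp": [0, 0, 0], "twist": 0}, {"fingers": -1, "dp": [0, 0, 0], "twist": 0}, {"fingers": -1, "dp": [0, 0, 0], "twist": 0}, {"fingers": -1, "dp": [0, 0, 0], "twist": 0}, {"fingers": -1, "dp": [0, 0, 0], "twist": 0}, {"fingers": -1, "dp": [0, 0, 0], "twist": 0}, {"fingers": -1, "dp": [0, 0, 0], "twist": 0}, {"fingers": -1, "dp": [0, 0, 0], "twist": 0}, {"fingers": -1, "dp": [0, 0, 0], "twist": 0}, {"fingers": -1, "dp": [0, 0, 0], "twist": 0}], "grip_force": 40}}

```text
time: 4.78
tool_pos: [0.5713, 0.2861, 0.1615]
orientation: [[0.001, -1.0, 0.001], [0.0, 0.001, 1.0], [-1.0, -0.001, 0.0]]
ft_force: [4.1, 0.6, -0.7]
opening: 0.0154
```

{"op": "jog_arm", "data": {"increments": [{"fingers": -1, "dp": [-4, -1, 0], "twist": 0}, {"fingers": -1, "dp": [-8, 0, 0], "twist": 0}, {"fingers": -1, "dp": [-10, 0, 0], "twist": 0}, {"fingers": -1, "dp": [-10, 0, 0], "twist": 0}, {"fingers": -1, "dp": [-10, 0, 0], "twist": 0}, {"fingers": -1, "dp": [-10, 0, 0], "twist": 0}, {"fingers": -1, "dp": [-12, 0, 0], "twist": 0}, {"fingers": -1, "dp": [-16, 0, 0], "twist": 0}, {"fingers": -1, "dp": [-20, 0, 0], "twist": 0}, {"fingers": -1, "dp": [-20, 0, 0], "twist": 0}, {"fingers": -1, "dp": [-20, 0, 0], "twist": 0}, {"fingers": -1, "dp": [-10, 0, 0], "twist": 0}, {"fingers": -1, "dp": [0, 0, 0], "twist": 0}, {"fingers": -1, "dp": [0, 0, 0], "twist": 0}], "grip_force": 60}}

```text
time: 5.95
tool_pos: [0.5717, 0.2863, 0.3113]
orientation: [[-0.0, -1.0, 0.001], [0.001, 0.001, 1.0], [-1.0, 0.0, 0.001]]
ft_force: [-0.8, 0.3, -2.5]
opening: 0.0149
```

{"op": "jog_arm", "data": {"increments": [{"fingers": -1, "dp": [0, 2, -10], "twist": 0}, {"fingers": -1, "dp": [0, 3, -20], "twist": 0}, {"fingers": -1, "dp": [0, 4, -30], "twist": 0}, {"fingers": -1, "dp": [0, 4, -30], "twist": 0}, {"fingers": -1, "dp": [0, 4, -30], "twist": 0}, {"fingers": -1, "dp": [0, 4, -30], "twist": 0}, {"fingers": -1, "dp": [0, 4, -30], "twist": 0}, {"fingers": -1, "dp": [0, 4, -30], "twist": 0}, {"fingers": -1, "dp": [0, 4, -30], "twist": 0}, {"fingers": -1, "dp": [0, 4, -30], "twist": 0}, {"fingers": -1, "dp": [0, 4, -30], "twist": 0}, {"fingers": -1, "dp": [0, 4, -30], "twist": 0}, {"fingers": -1, "dp": [0, 4, -30], "twist": 0}, {"fingers": -1, "dp": [0, 4, -30], "twist": 0}, {"fingers": -1, "dp": [0, 4, -30], "twist": 0}, {"fingers": -1, "dp": [0, 4, -30], "twist": 0}, {"fingers": -1, "dp": [0, 4, -30], "twist": 0}, {"fingers": -1, "dp": [0, 0, -20], "twist": 0}, {"fingers": -1, "dp": [0, 0, -15], "twist": 0}]}}

```text
time: 7.53
tool_pos: [0.5049, -0.2309, 0.3097]
orientation: [[-0.003, -1.0, 0.003], [0.0, 0.003, 1.0], [-1.0, 0.003, 0.0]]
ft_force: [1.2, -0.3, -2.5]
opening: 0.0148
```

{"op": "jog_arm", "data": {"increments": [{"fingers": -1, "dp": [0, 0, 0], "twist": 0}, {"fingers": -1, "dp": [0, 0, 0], "twist": 0}, {"fingers": -1, "dp": [0, 0, 0], "twist": 0}, {"fingers": -1, "dp": [0, 0, 0], "twist": 0}]}}

```text
time: 7.87
tool_pos: [0.5062, -0.2282, 0.3109]
orientation: [[-0.001, -1.0, 0.0], [0.0, 0.0, 1.0], [-1.0, 0.001, 0.0]]
ft_force: [-0.4, -0.0, -2.0]
opening: 0.0151
```

```bash
cat >> h.py <<'E'
def pair(name,boxes,f=5):
    ims={n:cam(n) for n in("scene","top")};o=[]
    for n,x,y,w,h in boxes:
        c=ims[n]["color"][y:y+h,x:x+w,::-1];c=(((c/255.)**.6)*255).astype(np.uint8)
        o.append(cv2.resize(c,None,fx=f,fy=f,interpolation=cv2.INTER_CUBIC))
    H=max(a.shape[0] for a in o);o=[np.pad(a,((0,H-a.shape[0]),(0,6),(0,0))) for a in o]
    cv2.imwrite("pics/"+name,np.hstack(o)); return ims
E
python3 - <<'E'
from h import *
ims=pair("m1.png",[("scene",150,110,75,120),("top",290,160,80,80)])
p=np.mean([env.sense()["tool_pos"]],0);print(p.round(4))
tip=p+[0,0,-.151]
for n in ims:print(n,"tip",proj(ims[n],tip),"grip",proj(ims[n],p+[0,0,.019]))
E
```

```text
[ 0.5064 -0.2281  0.3113]
scene tip [[179.12506512 170.08067212]] grip [[173.28015231 115.20086027]]
top tip [[335.71130028 197.25613354]] grip [[352.88896598 192.74059744]]
```

View pics/m1.png

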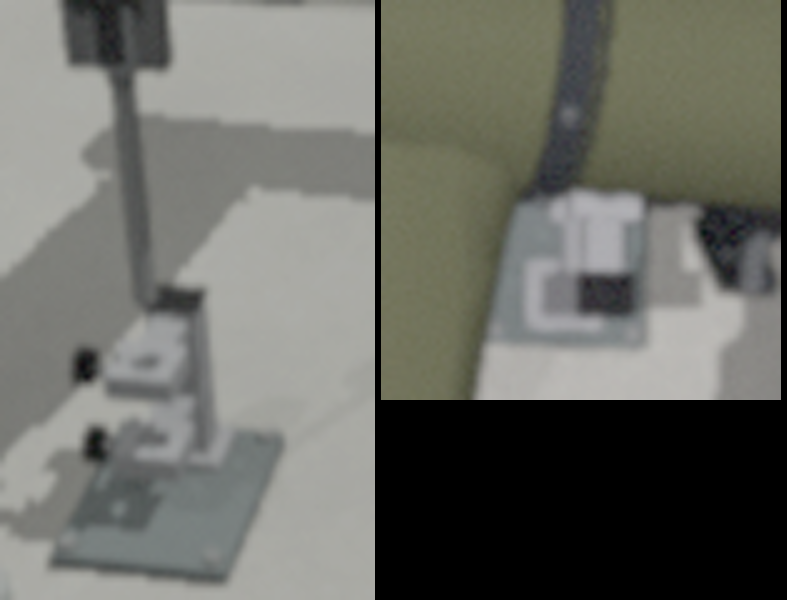

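Scene: tip at px ≈(179,170.2), predicted (179.1,170.1), so the scene camera agrees with the arm here. The bore is at ≈(179,181.7). The arm hides the bore in the top view. Refining the bore ellipse and the rod in scene.

```bash
python3 - <<'E'
from h import *
S=cam("scene");p=env.sense()["tool_pos"];print(p.round(4))
g=np.mean([cv2.cvtColor(cam("scene")["color"],cv2.COLOR_RGB2GRAY).astype(float) for _ in range(6)],0)
print(g[176:189,172:188].astype(int))
print("tip");print(g[160:175,172:186].astype(int))
print("bore pred px for (.511,-.229,.122):",proj(S,[.511,-.229,.122]),proj(S,[.506,-.229,.122]))
# rod axis at rows: weighted dark centroid
for v in (130,140,150,160,166):
    r=g[v,166:190]; 
    print(v,r.astype(int))
E
```

```text
[ 0.5064 -0.2282  0.3114]
[[ 77  77  85 105 122 127 124 116 114 115 115 114 113 107  90  69]
 [ 77  83  96 116 125 126 120 115 115 115 115 115 111  98  79  63]
 [ 83 100 109 118 122 121 118 116 116 116 116 116 112  97  84  65]
 [ 89 111 117 118 118 118 116 114 114 116 117 118 116 109  99  73]
 [ 96 111 116 116 115 113 107 101 100 105 112 117 118 116 103  74]
 [ 99 103 112 112 104  97  87  78  77  86 103 115 117 113  95  70]
 [100 104 112 109  93  79  70  62  63  80 103 114 114 104  84  66]
 [108 113 116 112  99  87  82  78  81  97 112 115 109  91  75  64]
 [110 114 114 113 108 102 101 100 103 111 116 114 100  82  69  60]
 [ 92  95  96  97  97  96  99 101 105 108 109 106  89  74  66  56]
 [ 63  64  68  69  70  71  76  79  83  86  87  86  77  70  61  51]
 [ 52  51  53  53  53  54  56  57  59  59  61  64  68  66  55  48]
 [ 59  56  54  53  53  51  51  52  51  52  51  57  67  68  61  57]]
tip
[[ 78  79  76  62  48  43  42  51  67  77  80  80  79  79]
 [ 78  78  76  63  48  43  44  55  67  77  81  80  78  78]
 [ 78  79  77  65  49  44  47  56  66  77  80  80  79  80]
 [ 78  79  77  69  51
[... 573 characters left out ...]
8  77  77  77  78  88  97  80  81  88  86  82  73  66]
 [ 78  78  77  79  88 107 116 100 102 109 108 105  98  95]]
bore pred px for (.511,-.229,.122): [[179.59029742 182.05491723]] [[180.05405218 181.14178364]]
130 [131 131 130 130 130 123  84  49  41  38  54  94 120 127 127 127 126 126
 125 125 124 124 125 125]
140 [98 78 75 76 77 77 74 57 45 42 40 42 58 73 76 76 76 76 76 77 77 77 77 76]
150 [114  93  81  78  78  79  79  76  60  46  43  40  42  58  73  77  77  77
  77  77  77  77  77  77]
160 [ 79  79  78  78  79  79  78  79  76  62  48  43  42  51  67  77  80  80
  79  79  79  80  90 110]
166 [ 78  77  77  78  78  77  77  78  78  75  56  45  47  54  58  60  62  63
  73  97 110 116 118 117]
```

```bash
python3 - <<'E'
from h import *
S=cam("scene");p=env.sense()["tool_pos"]
g=np.mean([cv2.cvtColor(cam("scene")["color"],cv2.COLOR_RGB2GRAY).astype(float) for _ in range(4)],0)
print("pred fork bottom near edge L,R",proj(S,p+[[.008,-.028,-.001],[.008,.028,-.001]]).round(2).tolist())
print("pred prong top near",proj(S,p+[[.008,-.028,.055],[.008,.028,.055]]).round(2).tolist())
print(g[116:128,160:188:1].astype(int))
# mount references: column top corners (near face x=.511-.051=.460, z=.129) & boss front lower edge
b=np.array([.5107,-.2311,0])
print("boss top near corners",proj(S,b+[[.02,-.02,.122],[.02,.02,.122]]).round(2).tolist(),"bottom near",proj(S,b+[[.02,-.02,.106],[.02,.02,.106]]).round(2).tolist())
print("plate near corners",proj(S,b+[[.053,-.055,.012],[.053,.055,.012],[-.097,.055,.012]]).round(2).tolist())
E
```

```text
pred fork bottom near edge L,R [[162.71, 122.7], [183.19, 124.03]]
pred prong top near [[160.26, 102.81], [181.33, 104.08]]
[[129 121  79  38  29  30  31  32  27  17  10  12  12  15  28  37  33  30
   28  29  29  27  28  68 119 132 131 131]
 [129 121  83  41  30  30  31  33  27  16  12  11  11  15  27  37  34  30
   29  29  29  28  27  65 117 131 131 131]
 [128 122  89  48  31  29  31  31  27  18  13  11  12  13  26  37  35  30
   29  29  29  27  27  61 110 128 131 131]
 [128 123  94  53  31  30  31  30  30  19  12  10  12  13  25  37  36  31
   30  29  30  28  27  53 101 125 130 130]
 [128 123  96  54  31  29  29  31  31  19  13  13  13  11  23  36  38  31
   29  29  30  29  27  47  93 123 130 130]
 [128 125 103  61  31  29  30  31  33  23  12  10  13  12  20  38  38  30
   27  27  29  28  27  47  92 122 130 130]
 [130 128 115  80  56  51  47  47  47  34  25  20  19  18  25  37  38  33
   31  29  29  27  30  57 103 126 130 129]
 [130 130 125 108 100  97  88  85  83  71  54  38  30  31  34  38  43  55
   59  55  53  54  57  82 115 128 129 128]
 [130 129 129 126 125 124 118 116 116 109  92  59  37  36  37  36  54  92
  102 100 100 100 101 110 124 128 128 128]
 [130 130 129 130 131 130 129 129 129 127 115  75  37  32  30  30  64 113
  125 125 124 125 125 126 128 128 128 127]
 [131 130 131 131 132 132 131 131 131 132 123  86  44  30  28  31  70 117
  129 129 128 128 128 128 128 127 128 127]
 [130 130 131 131 132 132 131 132 131 130 125  95  55  34  32  34  70 117
  128 128 127 127 127 128 128 127 127 126]]
boss top near corners [[170.29, 185.13], [183.78, 186.19]] bottom near [[170.85, 189.71], [184.25, 190.78]]
plate near corners [[159.46, 221.01], [195.53, 224.15], [206.58, 195.59]]
```

{"op": "jog_arm", "data": {"increments": [{"fingers": -1, "dp": [8, -2, -0.75], "twist": 0}, {"fingers": -1, "dp": [10, -2, -0.75], "twist": 0}, {"fingers": -1, "dp": [10, 0, 0], "twist": 0}, {"fingers": -1, "dp": [6, 0, 0], "twist": 0}, {"fingers": -1, "dp": [0, 0, 0], "twist": 0}, {"fingers": -1, "dp": [0, 0, 0], "twist": 0}, {"fingers": -1, "dp": [0, 0, 0], "twist": 0}]}}

```text
time: 9.15
tool_pos: [0.5104, -0.2305, 0.2778]
orientation: [[0.001, -1.0, 0.001], [-0.001, 0.001, 1.0], [-1.0, -0.001, -0.001]]
ft_force: [-0.0, 0.3, -1.7]
opening: 0.0151
```

```bash
python3 - <<'E'
from h import *
ims=pair("m2.png",[("scene",160,140,40,65)],9)
S=ims["scene"];p=env.sense()["tool_pos"];print(p.round(4))
g=np.mean([cv2.cvtColor(cam("scene")["color"],cv2.COLOR_RGB2GRAY).astype(float) for _ in range(6)],0)
print("tip pred",proj(S,p+[[0,-.0015,-.151],[0,-.0015,-.101]]))
print(g[160:190,170:188].astype(int))
E
```

```text
[ 0.5105 -0.2305  0.2781]
tip pred [[178.49251765 180.43024543]
 [176.87989991 165.68285962]]
[[ 79  79  80  76  60  46  43  40  43  62  76  80  80  80  79  79  80  80]
 [ 78  79  79  76  61  48  43  41  42  59  76  81  81  80  79  79  79  79]
 [ 78  78  79  76  63  48  43  41  42  58  75  81  80  81  80  79  78  79]
 [ 78  78  79  77  64  49  44  41  41  56  74  80  80  80  81  80  79  86]
 [ 78  79  79  77  67  51  44  42  41  54  74  80  80  80  81  80  81  95]
 [ 78  79  79  78  71  53  43  41  39  50  72  77  78  78  78  78  86 108]
 [ 78  78  78  78  73  54  44  42  40  46  62  63  62  62  63  67  82 107]
 [ 78  78  77  77  73  55  45  43  40  40  45  38  36  36  37  44  60  80]
 [ 77  77  77  77  72  55  45  42  40  37  31  24  20  20  20  24  31  39]
 [ 77  77  77  78  75  58  46  42  41  38  30  21  18  19  19  19  19  20]
 [ 77  77  78  78  74  61  47  43  43  45  35  23  18  17  18  18  19  19]
 [ 77  77  78  78  75  62  49  43  44  50  40  29  25  23  24  23  22  21]
 [ 77  78  78  78  75  63  49  44  44  53  52  52  51  51  47  40  37  33]
 [ 77  77  78  78  76  67  51  
[... 544 characters left out ...]
102 109 112 111 100  73]
 [ 62  74  80  92  96  96  91  67  50  47  53  75  96 110 114 111  93  70]
 [ 58  70  77  79  76  74  73  67  60  55  57  76 100 113 114 104  84  66]
 [ 54  73  93  95  85  82  76  80  81  78  81  97 112 115 109  92  75  65]
 [ 50  74 103 108 102 101  97 100 101 100 104 112 117 115 101  81  69  61]
 [ 56  68  88  94  95  96  95  96 100 101 106 108 110 106  90  74  66  55]
 [ 74  64  61  65  69  70  70  72  76  79  84  86  87  87  77  70  62  51]
 [ 92  67  52  51  53  54  54  55  56  57  59  60  61  65  69  67  56  49]
 [107  77  60  56  54  53  53  52  51  52  51  52  52  56  67  68  62  58]
 [119 100  86  80  75  73  72  68  65  62  61  59  58  60  74  85  86  84]]
```

View pics/m2.png

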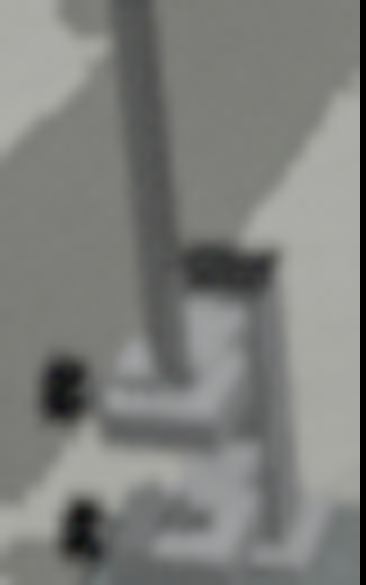

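Tip sits over the bore in scene: rod axis u≈178.3 near the tip, bore centre ≈178.9/182. The x offset is less certain, so I lower gently and read the forces.

{"op": "jog_arm", "data": {"increments": [{"fingers": -1, "dp": [2, 0, 0], "twist": 0}, {"fingers": -1, "dp": [2, 0, 0], "twist": 0}, {"fingers": -1, "dp": [2, 0, 0], "twist": 0}, {"fingers": -1, "dp": [1, 0, 0], "twist": 0}, {"fingers": -1, "dp": [0, 0, 0], "twist": 0}, {"fingers": -1, "dp": [0, 0, 0], "twist": 0}]}}

```text
time: 10.05
tool_pos: [0.5101, -0.2305, 0.2702]
orientation: [[-0.001, -1.0, 0.001], [-0.0, 0.001, 1.0], [-1.0, 0.001, -0.0]]
ft_force: [-1.4, -0.7, -1.7]
opening: 0.0147
```

{"op": "jog_arm", "data": {"increments": [{"fingers": -1, "dp": [1, 0, 0], "twist": 0}, {"fingers": -1, "dp": [1, 0, 0], "twist": 0}, {"fingers": -1, "dp": [1, 0, 0], "twist": 0}, {"fingers": -1, "dp": [0, 0, 0], "twist": 0}, {"fingers": -1, "dp": [0, 0, 0], "twist": 0}]}}

```text
time: 10.47
tool_pos: [0.51, -0.2306, 0.2673]
orientation: [[-0.001, -1.0, 0.001], [-0.0, 0.001, 1.0], [-1.0, 0.001, -0.0]]
ft_force: [-2.9, -1.9, -0.2]
opening: 0.015
```

{"op": "jog_arm", "data": {"increments": [{"fingers": -1, "dp": [0, 0.8, -0.5], "twist": 0}, {"fingers": -1, "dp": [0, 0.7, -0.5], "twist": 0}, {"fingers": -1, "dp": [0, 0, 0], "twist": 0}, {"fingers": -1, "dp": [0, 0, 0], "twist": 0}]}}

```text
time: 10.8
tool_pos: [0.5091, -0.2312, 0.2672]
orientation: [[0.0, -1.0, 0.001], [0.0, 0.001, 1.0], [-1.0, -0.0, 0.0]]
ft_force: [-0.2, -0.5, -2.2]
opening: 0.0151
```

{"op": "jog_arm", "data": {"increments": [{"fingers": -1, "dp": [1, 0, 0], "twist": 0}, {"fingers": -1, "dp": [1, 0, 0], "twist": 0}, {"fingers": -1, "dp": [1, 0, 0], "twist": 0}, {"fingers": -1, "dp": [0, 0, 0], "twist": 0}, {"fingers": -1, "dp": [0, 0, 0], "twist": 0}]}}

```text
time: 11.22
tool_pos: [0.5089, -0.2312, 0.264]
orientation: [[-0.0, -1.0, 0.001], [0.0, 0.001, 1.0], [-1.0, 0.0, 0.0]]
ft_force: [-0.9, -0.3, -2.0]
opening: 0.0145
```

{"op": "jog_arm", "data": {"increments": [{"fingers": -1, "dp": [1, 0.7, 0], "twist": 0}, {"fingers": -1, "dp": [1.5, 0, 0], "twist": 0}, {"fingers": -1, "dp": [1.5, 0, 0], "twist": 0}, {"fingers": -1, "dp": [0, 0, 0], "twist": 0}, {"fingers": -1, "dp": [0, 0, 0], "twist": 0}]}}

```text
time: 11.63
tool_pos: [0.5082, -0.2313, 0.2602]
orientation: [[-0.0, -1.0, 0.001], [0.0, 0.001, 1.0], [-1.0, 0.0, 0.0]]
ft_force: [-0.3, -0.8, -2.0]
opening: 0.015
```

{"op": "jog_arm", "data": {"increments": [{"fingers": -1, "dp": [2, 0, 0], "twist": 0}, {"fingers": -1, "dp": [2, 0, 0], "twist": 0}, {"fingers": -1, "dp": [2, 0, 0], "twist": 0}, {"fingers": -1, "dp": [2, 0, 0], "twist": 0}, {"fingers": -1, "dp": [0, 0, 0], "twist": 0}, {"fingers": -1, "dp": [0, 0, 0], "twist": 0}]}}

```text
time: 12.13
tool_pos: [0.5081, -0.2314, 0.2521]
orientation: [[-0.0, -1.0, 0.001], [-0.0, 0.001, 1.0], [-1.0, 0.0, -0.0]]
ft_force: [0.5, -0.2, -1.4]
opening: 0.0152
```

{"op": "jog_arm", "data": {"increments": [{"fingers": -1, "dp": [3, 0, 0], "twist": 0}, {"fingers": -1, "dp": [3, 0, 0], "twist": 0}, {"fingers": -1, "dp": [3, 0, 0], "twist": 0}, {"fingers": -1, "dp": [3, 0, 0], "twist": 0}, {"fingers": -1, "dp": [3, 0, 0], "twist": 0}, {"fingers": -1, "dp": [3, 0, 0], "twist": 0}, {"fingers": -1, "dp": [3, 0, 0], "twist": 0}, {"fingers": -1, "dp": [3, 0, 0], "twist": 0}, {"fingers": -1, "dp": [3, 0, 0], "twist": 0}, {"fingers": -1, "dp": [0, 0, 0], "twist": 0}, {"fingers": -1, "dp": [0, 0, 0], "twist": 0}]}}

```text
time: 13.05
tool_pos: [0.5081, -0.2313, 0.2251]
orientation: [[-0.0, -1.0, 0.001], [-0.0, 0.001, 1.0], [-1.0, 0.0, -0.0]]
ft_force: [0.7, -0.3, -2.1]
opening: 0.0147
```

```bash
python3 - <<'E'
from h import *
ims=pair("m3.png",[("scene",160,125,40,80)],7)
s=env.sense();p=s["tool_pos"];print(p.round(4),s["ft_force"].round(2),s["moment"].round(3),s["joint_positions"].round(1))
S=ims["scene"];print(proj(S,p+[0,-.0015,-.151]))
E
```

```text
[ 0.5082 -0.2314  0.2256] [-0.   -0.56 -1.86] [0.014 0.031 0.088] [ -3.9  -4.1  -2.1   0.  -92.    3.8]
[[179.99867692 194.73585064]]
```

View pics/m3.png

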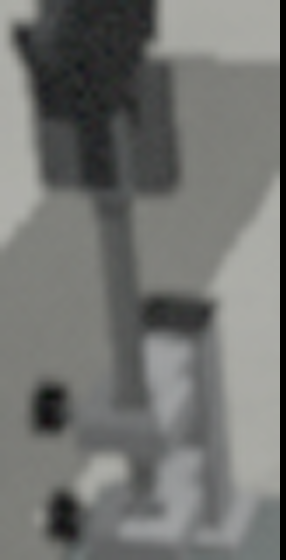

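The rod is through the upper boss, its tip above the lower bore at about px (180.5,197). Forces are near zero, so I continue gently.

{"op": "jog_arm", "data": {"increments": [{"fingers": -1, "dp": [2, 0, 0], "twist": 0}, {"fingers": -1, "dp": [2, 0, 0], "twist": 0}, {"fingers": -1, "dp": [2, 0, 0], "twist": 0}, {"fingers": -1, "dp": [2, 0, 0], "twist": 0}, {"fingers": -1, "dp": [2, 0, 0], "twist": 0}, {"fingers": -1, "dp": [0, 0, 0], "twist": 0}, {"fingers": -1, "dp": [0, 0, 0], "twist": 0}]}}

```text
time: 13.73
tool_pos: [0.5081, -0.2314, 0.2152]
orientation: [[-0.0, -1.0, 0.001], [-0.0, 0.001, 1.0], [-1.0, 0.0, -0.0]]
ft_force: [-1.1, -0.5, -2.2]
opening: 0.0153
```

{"op": "jog_arm", "data": {"increments": [{"fingers": -1, "dp": [1.5, 0, 0], "twist": 0}, {"fingers": -1, "dp": [1.5, 0, 0], "twist": 0}, {"fingers": -1, "dp": [1, 0, 0], "twist": 0}, {"fingers": -1, "dp": [0, 0, 0], "twist": 0}, {"fingers": -1, "dp": [0, 0, 0], "twist": 0}]}}

```text
time: 14.15
tool_pos: [0.5081, -0.2314, 0.2113]
orientation: [[-0.0, -1.0, 0.001], [-0.0, 0.001, 1.0], [-1.0, 0.0, -0.0]]
ft_force: [-0.6, -0.4, -1.8]
opening: 0.0148
```

{"op": "jog_arm", "data": {"increments": [{"fingers": -1, "dp": [1.5, 0, 0], "twist": 0}, {"fingers": -1, "dp": [1.5, 0, 0], "twist": 0}, {"fingers": -1, "dp": [1, 0, 0], "twist": 0}, {"fingers": -1, "dp": [0, 0, 0], "twist": 0}, {"fingers": -1, "dp": [0, 0, 0], "twist": 0}]}}

```text
time: 14.57
tool_pos: [0.5081, -0.2314, 0.2072]
orientation: [[-0.0, -1.0, 0.001], [-0.0, 0.001, 1.0], [-1.0, 0.0, -0.0]]
ft_force: [1.5, -0.2, -2.1]
opening: 0.0152
```

{"op": "jog_arm", "data": {"increments": [{"fingers": -1, "dp": [2, 0, 0], "twist": 0}, {"fingers": -1, "dp": [2, 0, 0], "twist": 0}, {"fingers": -1, "dp": [2, 0, 0], "twist": 0}, {"fingers": -1, "dp": [2, 0, 0], "twist": 0}, {"fingers": -1, "dp": [2, 0, 0], "twist": 0}, {"fingers": -1, "dp": [2, 0, 0], "twist": 0}, {"fingers": -1, "dp": [0, 0, 0], "twist": 0}]}}

```text
time: 15.15
tool_pos: [0.508, -0.2313, 0.1947]
orientation: [[-0.001, -1.0, 0.001], [0.0, 0.001, 1.0], [-1.0, 0.001, 0.0]]
ft_force: [-0.8, 0.5, -2.0]
opening: 0.015
```

{"op": "jog_arm", "data": {"increments": [{"fingers": -1, "dp": [2, 0, 0], "twist": 0}, {"fingers": -1, "dp": [2, 0, 0], "twist": 0}, {"fingers": -1, "dp": [2, 0, 0], "twist": 0}, {"fingers": -1, "dp": [2, 0, 0], "twist": 0}, {"fingers": -1, "dp": [2, 0, 0], "twist": 0}, {"fingers": -1, "dp": [2, 0, 0], "twist": 0}, {"fingers": -1, "dp": [0, 0, 0], "twist": 0}, {"fingers": -1, "dp": [0, 0, 0], "twist": 0}]}}

```text
time: 15.82
tool_pos: [0.5081, -0.2314, 0.1832]
orientation: [[-0.0, -1.0, 0.001], [-0.0, 0.001, 1.0], [-1.0, 0.0, -0.0]]
ft_force: [-0.1, 0.4, -1.3]
opening: 0.0151
```

```bash
python3 - <<'E'
from h import *
ims=pair("m4.png",[("scene",150,130,70,80)],7)
for i in range(5):
    cam("scene") if i else 0
    s=env.sense();p=s["tool_pos"];print(p.round(4),s["ft_force"].round(2),s["moment"].round(3))
E
```

```text
[ 0.5082 -0.2314  0.1835] [ 0.59 -0.01 -1.5 ] [-0.098  0.029 -0.007]
[ 0.5083 -0.2314  0.1835] [ 0.62  0.63 -1.93] [0.011 0.002 0.005]
[ 0.5082 -0.2314  0.1835] [ 0.22 -0.27 -2.37] [-0.047 -0.025 -0.02 ]
[ 0.5082 -0.2314  0.1835] [-0.1   0.81 -2.07] [-0.039 -0.01  -0.055]
[ 0.5082 -0.2314  0.1835] [ 0.4   0.37 -1.79] [ 0.006 -0.002 -0.011]
```

View pics/m4.png

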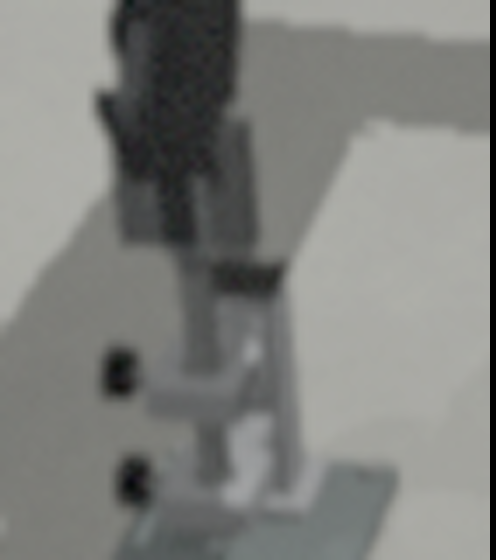

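The rod is through both bosses, with forces ≈0 apart from the weight. I probe the play to centre it.

{"op": "jog_arm", "data": {"increments": [{"fingers": -1, "dp": [0, -1, 0], "twist": 0}, {"fingers": -1, "dp": [0, 0, 0], "twist": 0}, {"fingers": -1, "dp": [0, 0, 0], "twist": 0}]}}

```text
time: 16.37
tool_pos: [0.5091, -0.2315, 0.1834]
orientation: [[-0.0, -1.0, 0.001], [-0.0, 0.001, 1.0], [-1.0, 0.0, -0.0]]
ft_force: [-1.2, 0.3, -1.6]
opening: 0.015
```

{"op": "jog_arm", "data": {"increments": [{"fingers": -1, "dp": [0, 1, 0], "twist": 0}, {"fingers": -1, "dp": [0, 1, 0], "twist": 0}, {"fingers": -1, "dp": [0, 0, 0], "twist": 0}, {"fingers": -1, "dp": [0, 0, 0], "twist": 0}]}}

```text
time: 16.7
tool_pos: [0.5072, -0.2313, 0.1834]
orientation: [[0.0, -1.0, 0.001], [-0.0, 0.001, 1.0], [-1.0, -0.0, -0.0]]
ft_force: [0.6, 0.4, -3.1]
opening: 0.0149
```

{"op": "jog_arm", "data": {"increments": [{"fingers": -1, "dp": [0, -1, 1], "twist": 0}, {"fingers": -1, "dp": [0, 0, 0], "twist": 0}, {"fingers": -1, "dp": [0, 0, 0], "twist": 0}]}}

```text
time: 16.95
tool_pos: [0.5082, -0.2304, 0.1834]
orientation: [[-0.0, -1.0, 0.001], [-0.0, 0.001, 1.0], [-1.0, 0.0, -0.0]]
ft_force: [-1.5, 0.0, -1.6]
opening: 0.0149
```

{"op": "jog_arm", "data": {"increments": [{"fingers": -1, "dp": [0, 0, -1], "twist": 0}, {"fingers": -1, "dp": [0, 0, -1], "twist": 0}, {"fingers": -1, "dp": [0, 0, 0], "twist": 0}, {"fingers": -1, "dp": [0, 0, 0], "twist": 0}]}}

```text
time: 17.28
tool_pos: [0.5082, -0.2324, 0.1833]
orientation: [[0.0, -1.0, 0.001], [0.0, 0.001, 1.0], [-1.0, -0.0, 0.0]]
ft_force: [1.3, -0.1, -1.5]
opening: 0.0149
```

{"op": "jog_arm", "data": {"increments": [{"fingers": -1, "dp": [0, 0, 1], "twist": 0}, {"fingers": -1, "dp": [0, 0, 0], "twist": 0}, {"fingers": -1, "dp": [0, 0, 0], "twist": 0}, {"fingers": -1, "dp": [0, 0, 0], "twist": 0}, {"fingers": -1, "dp": [0, 0, 0], "twist": 0}, {"fingers": -1, "dp": [0, 0, 0], "twist": 0}]}}

```text
time: 17.78
tool_pos: [0.5082, -0.2313, 0.1833]
orientation: [[0.0, -1.0, 0.001], [-0.0, 0.001, 1.0], [-1.0, -0.0, -0.0]]
ft_force: [0.2, 0.1, -1.5]
opening: 0.0149
```

```bash
python3 - <<'E'
from h import *
ims=pair("end.png",[("scene",150,120,70,115),("scene",270,160,110,100)],4)
F=[];M=[]
for i in range(8):
    cam("scene");s=env.sense();F.append(s["ft_force"]);M.append(s["moment"])
print(s["tool_pos"].round(4),np.mean(F,0).round(2),np.mean(M,0).round(3),s["opening"],s["time"])
E
```

```text
[ 0.5082 -0.2314  0.1834] [ 0.3  -0.09 -1.94] [-0.016  0.013  0.004] 0.015279153099382596 18.2833
```

View pics/end.png

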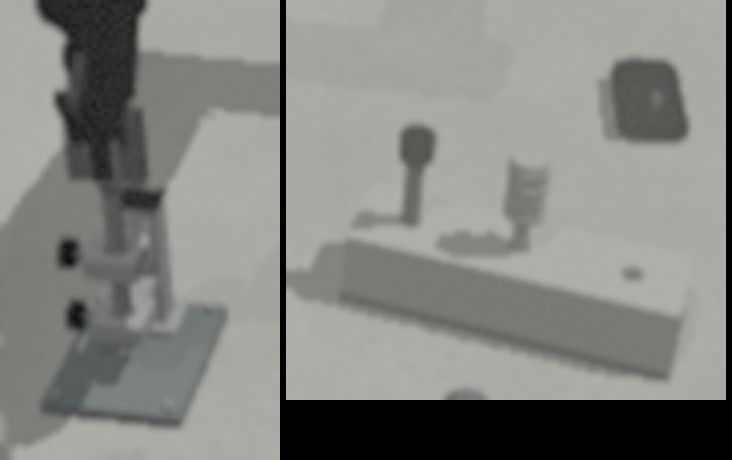

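The rod runs through both bosses (scene crop ~(115,220) to (120,300)). The stand is otherwise unchanged, with its +y well now empty. Forces equal the post's weight only. Handing in.

```bash
python3 -c "
from rig import env
print(env.job_done())"
```

```text
the job is handed in; nothing more can be done
None
```

The fork post is out of the stand and its rod runs down through the upper boss and then the lower one. I handed the job in at about 18.3 s with the gripper still holding the post.

**Last checks**
- **Depth:** the rod's end is at about z = 32 mm, 18 mm below the lower boss and 20 mm above the base plate. This comes from the arm's height; the end below the lower boss was too blurred to see clearly in the pictures.
- **Hanging free:** side forces averaged 0.3 N or less, and the vertical force of −1.9 N is roughly the post's weight. I moved the post 1 mm each way along x and y and felt no clear contact, though sensor noise was about 1 N. It sits near the middle of the bores.
- **Fork direction:** the jaw axis lies along world x to within 0.1°. The scene view puts the mount square to that within about 1°.
- **Other objects:** the stand still holds the brush and the extension post. I did not check every other item on the desk in a final picture.

**What disagreed**
- **Camera views:** the top camera was about 5 mm off in y compared with the scene camera. I used the scene camera and touch instead.
- **Mount angle:** the top view suggested the mount is turned about 2°; the scene view did not.
- **Entering the upper bore:** the rod first touched the rim at about 3 N, and I corrected by about 2 mm.

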